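Push the paddle board through the gap between two jars, up to the coffee tin

ROBOT

A 6-joint arm with a two-finger parallel gripper is mounted at the origin on a cart in front of the work surface, level with it; the furniture and walls round the work are solid. World frame = base frame: x ahead of the robot, y to its left, z up, the work surface at z = 0. Lengths are in mm, angles in rad, forces in N, time in s.
With the tool pointing down it reaches from about 425 to 925 mm from the base axis. Payload 12.5 kg.
Tool frame: the origin (TCP) lies at the very end of the fingers, on their centre line; the grasp point (between the pads) lies 19 mm behind it; z points along the fingers, y is the line along which they close (so a half turn about z gives the same grasp; the last joint's range is limited). The gripper opens to 85 mm and grips with 20 to 120 N. Pads are 22 mm wide; open, the fingers measure 114 mm over their backs; the gripper's body (76 mm by 85 mm) begins 54 mm behind the grasp point. The pads swing forward as they close: fully open they stand 13 mm farther back than shut.
Start: joints at [-1.359, 0.491, 1.559, -0, 1.092, -0.106], TCP at [195.321, -593.712, 231.327] pointing down, gripper open.
Joint ranges: [-3.1, 3.1], [-0.84, 2.19], [0.05, 2.79], [-1.13, 4.28], [0.06, 2.93], [-2.69, 2.69]. Speed limits (rad/s): [2.22, 2.22, 2.79, 3.14, 3.14, 3.14].

INTERFACE

Orientations are given as a unit quaternion [x, y, z, w].
In Python, from bench import arm, grab_frame, calibration gives the robot as it stands.
- The arm moves only by the shell command python3 -m jog 'ROWS' [OPENING] [FORCE]. ROWS is JSON, a list of rows, each a list of 6 numbers: the shift along the tool's x, y, z as a fraction of full scale, then the turn, a rotation vector about the tool's x, y, z as a fraction of full scale. A call has 1 to 10 rows; each row shifts and turns the commanded pose from where the row before left it, along the tool's axes as they then stand; what a row does not reach is not made up. Full scale, the value 1, is 50 mm for a shift and 4 degrees for a turn. A row lasts 1/8 s, in which the tool goes at most 62.5 mm and 10.7 degrees, less where a joint would pass 70% of its speed; a pose out of reach is approached as far as the arm can. A call with a number of a shift or a turn outside -1 to 1 is refused whole. A call with a gripper value outside its range is refused whole. OPENING is the opening, from 0 (shut) to 1 (fully open), set as the call begins (- or left out, the last holds). The fingers move at their own pace and stop on an object; FORCE is the grip in N (left out, the last holds). Time passes only in rows, so rows that do not move let the fingers close. It gives the time, the measured TCP pose, the force, the opening and the grip force at its end, in the units of the state.
- arm.observe(): the state, without advancing time (a new reading comes with each control period).
- grab_frame(name): name is "side" or "top"; returns the picture (480x640x3 uint8, blue, green, red); there is no depth.
- calibration(name): a dict with "camera_matrix" (3x3 intrinsics, pixels), "R" (3x3) and "t" (3): a world point X has camera coordinates R X + t. Camera axes: x right, y down, z forward; pixel columns grow to the right and rows downward; lengths in mm; the calibration is good to about 2 mm. A picture is of the moment at which its call begins. calibration takes no time and is no camera call.
- arm.finish_job(): hands the job in; it is judged then, once.
The state is a dict: "clock": time; "joints": joint angles; "qd": joint speeds; "tau": joint torques, N m; "eef_pos": TCP position; "orientation": TCP orientation; "force": force on the tool from outside, world axes, zero at the start; "ft_torque": the same for the moment, N m; "gripper_width": finger opening in mm; "gripper_force": force on a finger pad.
Only numpy, scipy, OpenCV 4.12 (cv2) and the standard library are available. Lean on these libraries where they do the work, as an engineer would, in place of code of your own. Each camera call takes 0.05 s, during which the arm holds its last target. There are 200 camera calls.

TASK

Put away the paddle board that lies in front of the two jars, left of the sink: push it gently along the worktop, blade first, through the narrow gap between the two jars until its far end is up against the coffee tin behind them and the board lies straight in the gap, its handle sticking out in front. Only push it with the fingers: do not pinch it or lift it off the worktop. Leave everything else where it stands.

Things in the scene. Friction and masses are not known exactly. Their poses are not given: they have to be found in the camera images.
- paddle_board: Worn wooden paddle board lying flat in front of the gap (not the one beyond the sink), loose, 250 x 110 x 18 mm, 0.26 to 0.44 kg. Origin: middle of length and width, on the underside. +y runs from handle to blade. Blade: 110 mm wide, y = -50 to 125 mm; handle: 27 mm wide, y = -125 to -50 mm. Centre of mass near y = 25 mm. Flanks straight from y = 0 to 105 mm; far end straight, its corners rounded.
- blade_end (a point): Middle of the board's straight far (blade) end, half-way up: board frame (0, 125, 9) mm.
- shoulders (a point): Where the handle joins the blade: board frame (0, -50, 9) mm. On each side of the handle the blade's worn shoulder slopes forward at about 45 degrees, from 15 mm off the middle line here to the flank (54 mm off) 43 mm farther on; the two sides differ by up to 3 mm. Two open fingers astride the handle can push on both slopes at once.
- spread_jar: Left jar of the gap: round lidded glass jar, 58 mm across, 91 mm tall, fixed. Origin at the centre of its underside. +x is the direction of the gap (the way the board must go, towards the tin); the other jar lies along -y. The gap's middle is at (0, -89, 0) mm in this frame.
- honey_jar: Right jar of the gap: round squat jar with a cork lid, 55 mm across, 81 mm tall, fixed. Origin at the centre of its underside, 177 mm from the left jar's, so 120 mm stay free between the two.
- coffee_tin: The round coffee tin that stands behind the gap, 79 mm across (78 mm below the lid), 113 mm tall, fixed. Origin at the centre of its underside, 95 mm behind the middle of the gap, on the gap's middle line; its +x axis is the direction of the gap.
- mug: white glazed mug with a handle, 98 x 128 x 88 mm, upright; origin under its middle. Bystander, loose, graspable.
- beaker: plain open plastic beaker, 67 mm across, 98 mm tall; origin at the centre of its underside. Bystander, loose.
- tumbler: brushed steel tumbler, 68 mm across, 74 mm tall; origin at the centre of its underside. Bystander, loose.
- spoon: steel teaspoon lying flat, 132 x 28 x 11 mm, length along its x axis; origin under its middle. Bystander, loose.
- peeler: vegetable peeler lying flat, 170 x 25 x 18 mm, length along its x axis; origin under its middle. Bystander, loose.
- pepper: small glass spice jar with a plastic cap, 41 mm across, 97 mm tall, standing behind and to the right of the gap; origin at the centre of its underside. Bystander, loose.

How it is judged:
By the outcome, as a careful person would: the job done as asked, in the order asked, and still so for the second after the job is handed in, with the robot touching nothing.
It also fails if it takes over 72 s, if anything falls off the work surface, if the arm or the gripper's body presses on something with over 40 N, if the wrist force passes 120 N, or if a joint passes its speed limit or range.

## Working session

There is one attempt and no reset: what is moved stays moved. The work goes in short steps, Python scripts to look and compute and a shell command to move; the robot and the scene stay as the last step left them, time stands still between calls to the robot, and variables do not carry over. Pictures are saved under pics/ and viewed, at most 10 in all, crops included, and the job is handed in when it is done.

```bash
mkdir -p pics; ls; python3 - <<'E'
from bench import arm, grab_frame, calibration
import cv2
for n in ("top","side"):
    cv2.imwrite(f"pics/{n}0.png",grab_frame(n)); c=calibration(n); print(n,c)
s=arm.observe(); print(s)
E
```

```text
pics
top {'camera_matrix': array([[586.99452287,   0.        , 325.55909387],
       [  0.        , 586.99452287, 235.73239415],
       [  0.        ,   0.        ,   1.        ]]), 'R': array([[ 0.0182804 , -0.99980732,  0.00715199],
       [-0.9967584 , -0.01878425, -0.07822944],
       [ 0.07834871, -0.00569874, -0.99690973]]), 't': array([ -77.89096685,  631.9015451 , 1450.90291105])}
side {'camera_matrix': array([[502.20726014,   0.        , 319.51495462],
       [  0.        , 502.20726014, 245.55780558],
       [  0.        ,   0.        ,   1.        ]]), 'R': array([[-0.97439861, -0.22415218,  0.01741116],
       [-0.12674808,  0.4837119 , -0.866001  ],
       [ 0.18569403, -0.846037  , -0.49973906]]), 't': array([ 596.63101838,  140.84620208, 1148.14400395])}
{'clock': 0.1, 'joints': array([-1.35863541e+00,  4.91483810e-01,  1.55941553e+00, -2.87682086e-06,
        1.09170094e+00, -1.05600074e-01]), 'qd': array([ 0.00033625, -0.00141727, -0.00071974,  0.00125392, -0.00135144,
        0.0008847 ]), 'tau': array([ 4.26337341e-03, -6.19447231e+01, -2.62026376e+01, -5.30818329e-05,
        2.87956878e-03, -4.42467626e-05]), 'eef_pos': array([ 195.2512726 , -593.49544618,  230.78648325]), 'orientation': array([ 9.87404792e-01,  1.58213539e-01, -2.81049562e-05, -5.03029481e-04]), 'force': array([-0.39482839,  0.24841341,  0.18697788]), 'ft_torque': array([ 0.03599892, -0.03432043,  0.03647766]), 'gripper_force': 0.0, 'gripper_width': 85.29498496422985}
```

View pics/top0.png

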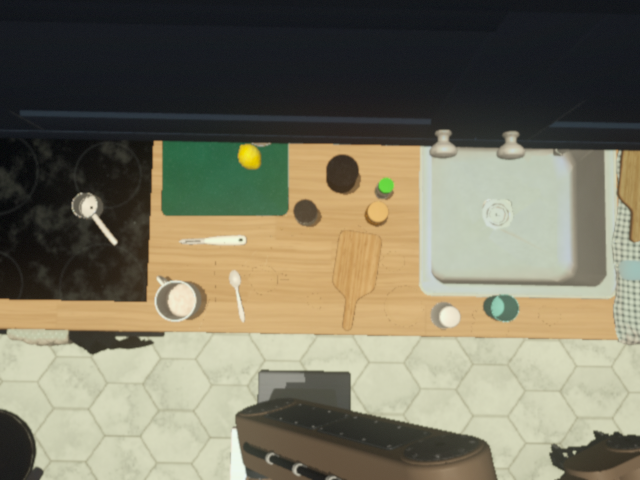

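View pics/side0.png

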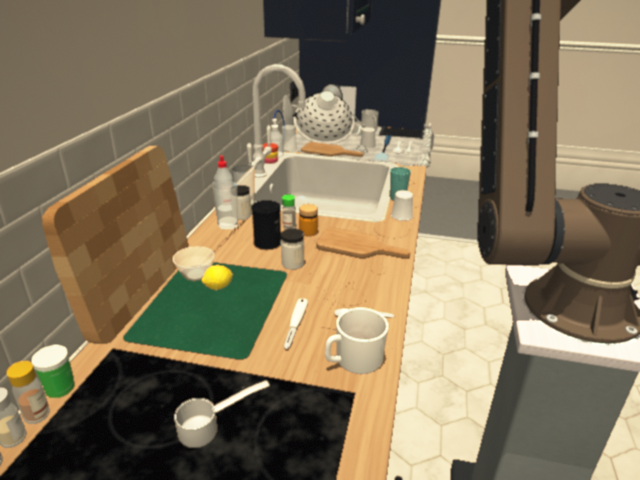

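Top view: the board's blade spans about (333–381, 232–300) and the handle ends at (347,328). The lids are at (307,212) for spread, (377,212) for honey, (343,174) for the tin and (386,186) for pepper. The side view agrees. Next I'll measure these.

```bash
cat > h.py <<'E'
import numpy as np, cv2
from bench import arm, grab_frame, calibration
def w(n,uv,z):
    c=calibration(n);K,R,t=map(np.array,(c["camera_matrix"],c["R"],c["t"]))
    d=R.T@np.linalg.solve(K,[uv[0],uv[1],1.]);o=-R.T@t
    return (o+d*(z-o[2])/d[2])
def px(n,X):
    c=calibration(n);p=c["camera_matrix"]@(np.array(c["R"])@np.array(X,float)+c["t"]);return p[:2]/p[2]
E
python3 - <<'E'
from h import *
im=grab_frame("top")
def blob(m,box):
    x0,y0,x1,y1=box;s=m[y0:y1,x0:x1].astype(np.uint8)
    cs,_=cv2.findContours(s,cv2.RETR_EXTERNAL,cv2.CHAIN_APPROX_NONE)
    c=max(cs,key=cv2.contourArea);(a,b),r=cv2.minEnclosingCircle(c);bb=cv2.boundingRect(c)
    return (a+x0,b+y0),r,(bb[0]+x0,bb[1]+y0,bb[2],bb[3])
g=im.max(2);hsv=cv2.cvtColor(im,cv2.COLOR_BGR2HSV)
for nm,m,box,z in (("spread",g<95,(285,190,330,235),91),("tin",g<70,(318,148,368,200),113),("honey",(hsv[...,1]>0)&(g>0),(360,195,395,230),81)):
    if nm=="honey":
        print("honeypix",im[212,377],im[212,400],im[225,377])
        continue
    c,r,bb=blob(m,box);print(nm,c,r,bb,w("top",c,z))
cv2.imwrite("pics/crop.png",cv2.resize(im[145:340,280:410],None,fx=3.07,fy=3.07,interpolation=cv2.INTER_CUBIC))
print(im[265,357],im[265,325],im[265,395])
E
```

```text
spread (305.238094329834, 210.9523811340332) 10.989789009094238 (295, 201, 22, 21) [687.00143293 -15.73019473  91.        ]
tin (341.5, 173.5) 17.846668243408203 (328, 156, 30, 36) [ 775.85783331 -100.9283401   113.        ]
honeypix [117 189 232] [110 164 202] [ 53  93 125]
[102 163 206] [117 174 212] [121 177 214]
```

View pics/crop.png

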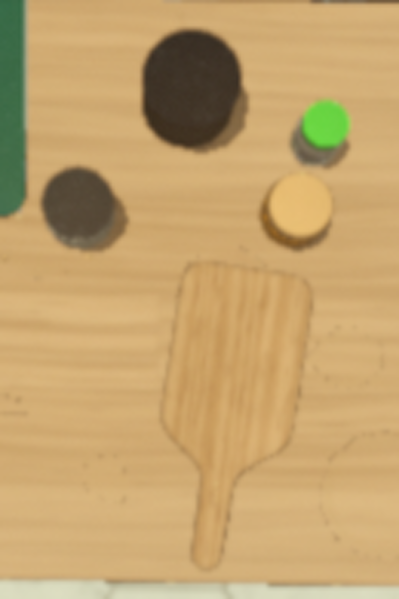

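Crop (×3.07): spread lid (78,202), honey lid (299,205), tin lid (191,80). The board's far-end middle is about (249,268) and the handle end about (206,570).

```bash
python3 - <<'E'
from h import *
f=lambda x,y,z:w("top",(280+x/3.07-.3,145+y/3.07-.3),z)
P=dict(spread=f(78,202,91),honey=f(299,205,81),tin=f(191,80,113),pepper=f(326,124,97),far=f(249,268,18),hend=f(206,570,18),lf=f(176,300,18),lb=f(164,415,18),rf=f(309,310,18),rb=f(292,430,18),sh=f(217,472,18))
for k,v in P.items():print(k,v.round(1))
s,h=P["spread"][:2],P["honey"][:2];d=s-h;print("sep",np.linalg.norm(d))
u=d/np.linalg.norm(d);g=np.array([u[1],-u[0]]);print("gapdir",g,np.degrees(np.arctan2(g[1],g[0])),"mid",(s-u*89),"tin rel",P["tin"][:2]-(s-u*89))
for a,b in(("hend","far"),("lb","lf"),("rb","rf")):
    e=P[b][:2]-P[a][:2];print(a,b,np.linalg.norm(e),np.degrees(np.arctan2(e[1],e[0])))
E
```

```text
spread [688.1 -15.4  91. ]
honey [ 690.3 -189.9   81. ]
tin [ 782.5 -101.8  113. ]
pepper [ 752.7 -208.8   97. ]
far [ 644.9 -155.1   18. ]
hend [ 397.9 -123.5   18. ]
lf [617.4 -95.5  18. ]
lb [522.9 -87.2  18. ]
rf [ 611.2 -205.    18. ]
rb [ 512.6 -192.1   18. ]
sh [ 477.3 -131.3   18. ]
sep 174.48695443212068
gapdir [0.99992248 0.01245089] 0.713401703329099 mid [ 689.20487892 -104.38487236] tin rel [93.28556673  2.57351253]
hend far 249.0191519368975 -7.294273469013156
lb lf 94.82580933660762 -4.984121743929572
rb rf 99.42854923548998 -7.4169499799388685
```

```bash
python3 -m jog '[[0,0,0,0,0,-1],[0,0,0,0,0,-1],[0,0,0,0,0,-1],[0,0,0,0,0,-1],[0,0,0,0,0,-1],[0,0,0,0,0,-1],[0,0,0,0,0,-1],[0,0,0,0,0,-1],[0,0,0,0,0,-1],[0,0,0,0,0,-1]]' 0.8; python3 -m jog '[[0,0,0,0,0,-1],[0,0,0,0,0,-1],[0,0,0,0,0,-1],[0,0,0,0,0,-1],[0,0,0,0,0,-1],[0,0,0,0,0,-1],[0,0,0,0,0,-1],[0,0,0,0,0,-1],[0,0,0,0,0,-0.2]]'; python3 -m jog '[[0.7,0.7,0,0,0,0],[0.7,0.7,0,0,0,0],[0.7,0.7,0,0,0,0],[0.7,0.7,0,0,0,0],[0.7,0.7,0,0,0,0],[0.7,0.7,0,0,0,0],[0.7,0.7,0,0,0,0],[0.7,0.7,0,0,0,0],[0.7,0.7,0,0,0,0],[0,0,0,0,0,0]]'
```

```text
clock: 1.4
eef_pos: [195.3, -593.6, 231.1]
orientation: [0.873, 0.487, 0.0, -0.0]
force: [-0.7, -0.0, 0.4]
gripper_width: 68.5
gripper_force: 0.0
clock: 2.52
eef_pos: [195.3, -593.6, 231.1]
orientation: [0.701, 0.713, 0.0, -0.0]
force: [-0.1, -0.1, -0.2]
gripper_width: 68.5
gripper_force: 0.0
clock: 3.78
eef_pos: [506.3, -270.9, 231.1]
orientation: [0.7, 0.714, 0.0, -0.0]
force: [-0.5, -0.1, -0.2]
gripper_width: 68.6
gripper_force: 0.0
```

```bash
python3 -m jog '[[0.34,0.64,0,0,0,0],[0.34,0.64,0,0,0,0],[0,0,0.6,0,0,0],[0,0,0.6,0,0,0],[0,0,0.6,0,0,0],[0,0,0.6,0,0,0],[0,0,0.6,0,0,0],[0,0,0.6,0,0,0],[0,0,0.5,0,0,0],[0,0,0,0,0,0]]'; python3 - <<'E'
from h import *
print(arm.observe()["eef_pos"])
a=grab_frame("top")[140:340,275:420];b=grab_frame("side")[180:290,240:440]
a=cv2.resize(a,None,fx=3,fy=3,interpolation=cv2.INTER_CUBIC);cv2.imwrite("pics/t1.png",a)
cv2.imwrite("pics/s1.png",cv2.resize(b,None,fx=4,fy=4,interpolation=cv2.INTER_CUBIC))
E
```

```text
clock: 5.03
eef_pos: [566.9, -238.5, 24.8]
orientation: [0.701, 0.713, -0.001, -0.002]
force: [0.2, 0.7, 0.6]
gripper_width: 68.1
gripper_force: 0.0
[ 566.88770098 -238.49711631   24.77631031]
```

View pics/s1.png

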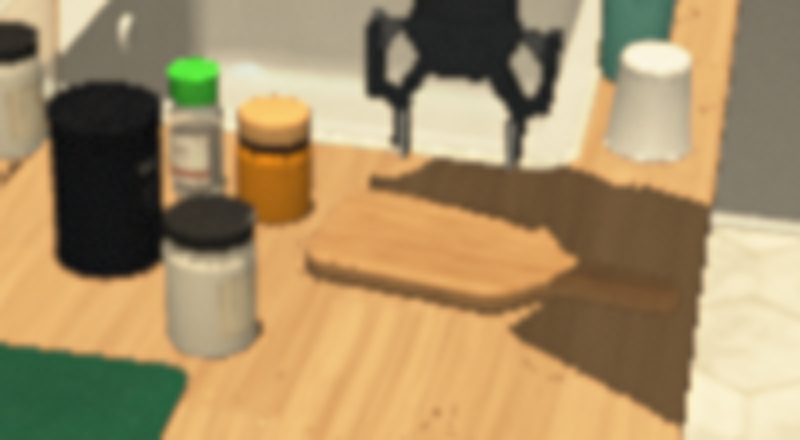

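The side crop shows the fingertips at (403,157) and (513,165), beyond the board and clear of it. I'll work out their height from these.

```bash
python3 - <<'E'
from h import *
for p in ((403,157),(513,165)):
    uv=(240+p[0]/4,180+p[1]/4);a=w("side",uv,0);b=w("side",uv,100);print(a+(b-a)*(-238.5-a[1])/(b[1]-a[1]))
E
```

```text
[ 604.8456582  -238.5          28.48798331]
[ 525.21911197 -238.5          32.54360959]
```

```bash
python3 -m jog '[[0,0.06,0.24,0,0,0],[0,0,0.22,0,0,0],[0.15,0,0,0,0,0],[0.15,0,0,0,0,0],[0.1,0,0,0,0,0],[0.1,0,0,0,0,0],[0.1,0,0,0,0,0],[0.1,0,0,0,0,0],[0.1,0,0,0,0,0],[0,0,0,0,0,0]]';python3 -m jog '[[0.08,0,0,0,0,0],[0.08,0,0,0,0,0],[0.08,0,0,0,0,0],[0.08,0,0,0,0,0],[0.08,0,0,0,0,0],[0,0,0,0,0,0]]'; python3 - <<'E'
from h import *
a=grab_frame("top")[140:340,275:420]
cv2.imwrite("pics/t2.png",cv2.resize(a,None,fx=3,fy=3,interpolation=cv2.INTER_CUBIC))
E
```

```text
clock: 6.38
eef_pos: [570.3, -197.6, 3.3]
orientation: [0.701, 0.713, -0.0, -0.0]
force: [-0.4, 0.4, -1.4]
gripper_width: 68.4
gripper_force: 0.0
clock: 7.12
eef_pos: [570.0, -177.6, 3.3]
orientation: [0.701, 0.713, -0.0, -0.0]
force: [-0.3, 0.2, 0.1]
gripper_width: 67.9
gripper_force: 0.0
```

View pics/t2.png

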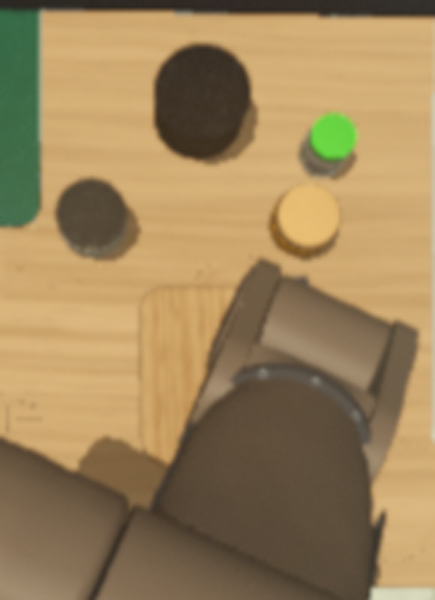

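The board is now nearly straight, with its left flank at crop x≈139–141 over y=300–450 and its far end at y≈286. The arm hides the right side.

```bash
python3 - <<'E'
from h import *
im=cv2.cvtColor(grab_frame("top"),cv2.COLOR_BGR2GRAY).astype(float)
q=cv2.GaussianBlur(im,(0,0),.6)
pts=[]
for r in range(243,288,3):
    c=np.arange(316,328); s=q[r,c]; i=s.argmin(); pts.append(w("top",(c[i],r),18)); 
pts=np.array(pts);print(pts[:,:2].round(1).tolist())
f=lambda x,y,z:w("top",(275+x/3-.33,140+y/3-.33),z)
for p in((92,215,91),(308,217,81),(202,90,113),(200,286,18),(139,310,18),(139,440,18)):print(f(*p).round(1))
E
```

```text
[[615.5, -70.2], [607.9, -70.3], [600.3, -67.9], [592.4, -55.5], [585.2, -70.7], [577.3, -55.7], [569.8, -55.9], [562.2, -56.0], [555.0, -71.3], [547.4, -71.4], [539.9, -71.5], [532.4, -71.7], [524.9, -71.8], [517.3, -71.9], [509.6, -57.0]]
[686.1 -16.   91. ]
[ 689.  -190.5   81. ]
[ 785.1 -102.   113. ]
[ 636.4 -106.    18. ]
[615.2 -55.   18. ]
[506.2 -57.1  18. ]
```

```bash
python3 -m jog '[[0.06,0,0,0,0,0],[0.06,0,0,0,0,0],[0,0,0,0,0,0],[-0.1,0,0,0,0,0],[-0.4,0,0,0,0,0],[-0.3,0,-0.5,0,0,0],[0,0,-0.8,0,0,0],[0,0,-0.8,0,0,0],[0,0,-0.8,0,0,0],[0,0,0,0,0,0]]' ; python3 -m jog '[[0,0,0,0,0,1],[0,0,0,0,0,1],[0,0,0,0,0,1],[0,0,0,0,0,1],[0,0,0,0,0,1],[0,0,0,0,0,1],[0,0,0,0,0,1],[0,0,0,0,0,1],[0,0,0,0,0,1],[0,0,0,0,0,1]]' 1;python3 -m jog '[[0,0,0,0,0,1],[0,0,0,0,0,1],[0,0,0,0,0,1],[0,0,0,0,0,1],[0,0,0,0,0,1],[0,0,0,0,0,1],[0,0,0,0,0,1],[0,0,0,0,0,1],[0,0,0,0,0,1],[0,0,0,0,0,1]]';python3 -m jog '[[0,0,0,0,0,1],[0,0,0,0,0,1],[0,0,0,0,0,0.5],[0,0,0,0,0,0]]'; python3 - <<'E'
from h import *
a=grab_frame("top")[140:340,275:420]
cv2.imwrite("pics/t3.png",cv2.resize(a,None,fx=3,fy=3,interpolation=cv2.INTER_CUBIC))
E
```

```text
clock: 8.48
eef_pos: [571.7, -213.9, 151.4]
orientation: [0.701, 0.713, 0.001, 0.003]
force: [-0.2, -0.4, -0.5]
gripper_width: 68.2
gripper_force: 0.0
clock: 9.72
eef_pos: [570.2, -212.9, 147.1]
orientation: [0.903, 0.429, -0.0, -0.001]
force: [-0.6, 0.1, 0.3]
gripper_width: 85.6
gripper_force: 0.0
clock: 10.98
eef_pos: [570.2, -212.9, 147.1]
orientation: [0.996, 0.094, -0.001, -0.0]
force: [-0.4, -0.8, -0.4]
gripper_width: 85.2
gripper_force: 0.0
clock: 11.48
eef_pos: [570.5, -212.5, 147.7]
orientation: [1.0, 0.009, -0.0, -0.0]
force: [-0.6, 0.4, 0.5]
gripper_width: 85.7
gripper_force: 0.0
```

```bash
python3 -m jog '[[-0.6,-0.52,0,0,0,0],[-0.6,-0.52,0,0,0,0],[-0.6,-0.52,0,0,0,0],[-0.6,-0.56,0,0,0,0],[0,0,0.6,0,0,0],[0,0,0.6,0,0,0],[0,0,0.6,0,0,0],[0,0,0.2,0,0,0],[0,0,0,0,0,0]]'; python3 - <<'E'
from h import *
a=grab_frame("top")[140:340,275:420]
b=grab_frame("side")[180:290,240:440]
c=np.zeros((600,800,3),np.uint8);c[:600,:435]=cv2.resize(a,None,fx=3,fy=3,interpolation=cv2.INTER_CUBIC);c[:198,440:]=cv2.resize(b,(360,198),interpolation=cv2.INTER_CUBIC);cv2.imwrite("pics/c4.png",c)
E
```

```text
clock: 12.65
eef_pos: [448.8, -108.2, 48.2]
orientation: [1.0, 0.009, -0.0, -0.0]
force: [0.1, -0.1, 1.2]
gripper_width: 85.6
gripper_force: 0.0
```

View pics/c4.png

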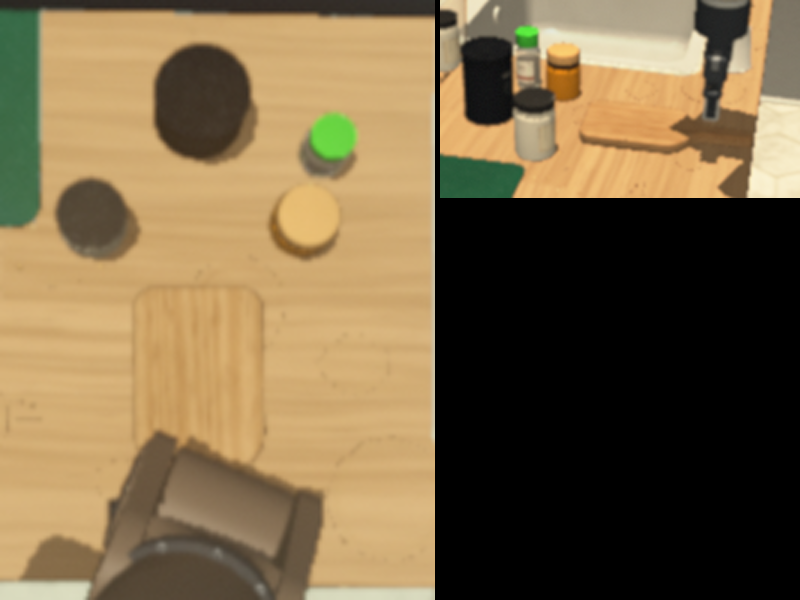

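The crop shows the board straight, its flanks at x≈133 and 264 and its far end at y≈286. The gripper is over the handle, and its near tip is at about (711,118) in the side inset.

```bash
python3 - <<'E'
from h import *
uv=(240+271/1.8,180+118/1.8);a=w("side",uv,0);b=w("side",uv,100)
for y in(-65,-55):print(a+(b-a)*(y-a[1])/(b[1]-a[1]))
f=lambda x,y,z:w("top",(275+x/3-.33,140+y/3-.33),z)
for p in((133,310),(133,430),(264,310),(264,430),(198,286)):print(f(*p,18).round(1))
E
```

```text
[446.09060734 -65.          61.05007278]
[445.54535515 -55.          66.71539836]
[615.1 -50.   18. ]
[514.5 -51.9  18. ]
[ 617.1 -160.2   18. ]
[ 516.5 -161.6   18. ]
[ 636.4 -104.3   18. ]
```

```bash
python3 -m jog '[[0,0,0.5,0,0,0],[0,0,0.4,0,0,0],[0,0,0.1,0,0,0],[0,0,0.06,0,0,0],[0,0,0,0,0,0]]'; python3 -m jog '[[0.1,0,0,0,0,0],[0.1,0,0,0,0,0],[0.1,0,0,0,0,0],[0.1,0,0,0,0,0],[0.1,0,0,0,0,0],[0.1,0,0,0,0,0],[0.1,0,0,0,0,0],[0.1,0,0,0,0,0],[0,0,0,0,0,0]]'; python3 - <<'E'
from h import *
a=grab_frame("top")[140:340,275:420]
b=grab_frame("side")[180:290,240:440]
c=np.zeros((600,800,3),np.uint8);c[:600,:435]=cv2.resize(a,None,fx=3,fy=3,interpolation=cv2.INTER_CUBIC);c[:198,440:]=cv2.resize(b,(360,198),interpolation=cv2.INTER_CUBIC);cv2.imwrite("pics/c5.png",c)
E
```

```text
clock: 13.38
eef_pos: [449.1, -108.3, -4.1]
orientation: [1.0, 0.009, 0.0, 0.0]
force: [0.8, 0.5, -0.9]
gripper_width: 85.2
gripper_force: 0.0
clock: 14.5
eef_pos: [489.2, -107.5, -4.7]
orientation: [1.0, 0.009, 0.0, 0.0]
force: [-1.2, 0.1, -0.8]
gripper_width: 85.5
gripper_force: 0.0
```

View pics/c5.png

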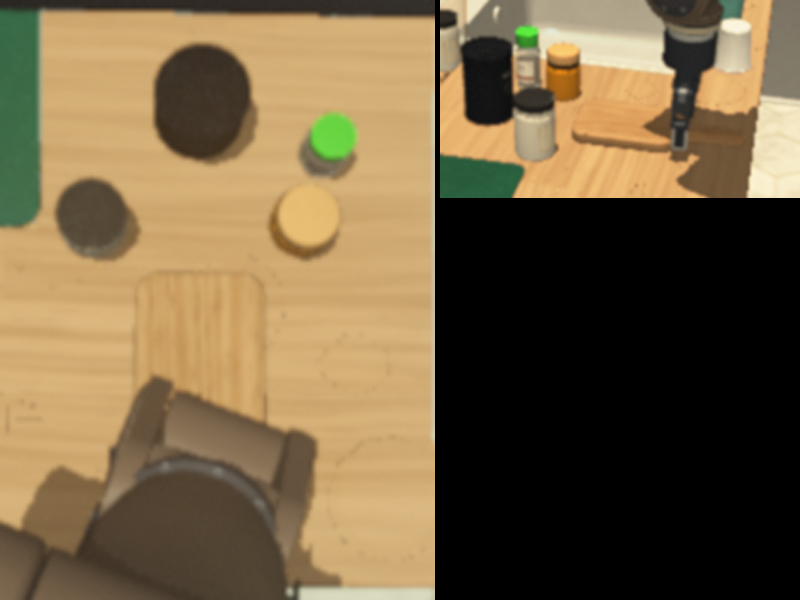

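The board advanced 12 mm. Its far end is at crop y≈271 and its flanks are at 135 and 266, straight and about 1 mm right of the gap line. I'll keep pushing with a slight left bias.

```bash
python3 -m jog '[[0.1,-0.01,0,0,0,0],[0.1,-0.01,0,0,0,0],[0.1,-0.01,0,0,0,0],[0.1,0,0,0,0,0],[0.1,0,0,0,0,0],[0.1,0,0,0,0,0],[0.1,0,0,0,0,0],[0.1,0,0,0,0,0],[0.1,0,0,0,0,0],[0,0,0,0,0,0]]'; python3 - <<'E'
from h import *
print(arm.observe()["force"])
a=grab_frame("top")[140:340,275:420]
b=grab_frame("side")[180:290,240:440]
c=np.zeros((600,800,3),np.uint8);c[:600,:435]=cv2.resize(a,None,fx=3,fy=3,interpolation=cv2.INTER_CUBIC);c[:198,440:]=cv2.resize(b,(360,198),interpolation=cv2.INTER_CUBIC);cv2.imwrite("pics/c6.png",c)
E
```

```text
clock: 15.85
eef_pos: [534.3, -105.3, -4.7]
orientation: [1.0, 0.009, 0.0, 0.0]
force: [0.4, 0.3, 1.1]
gripper_width: 85.6
gripper_force: 0.0
[0.36664678 0.31426399 1.06968217]
```

View pics/c6.png

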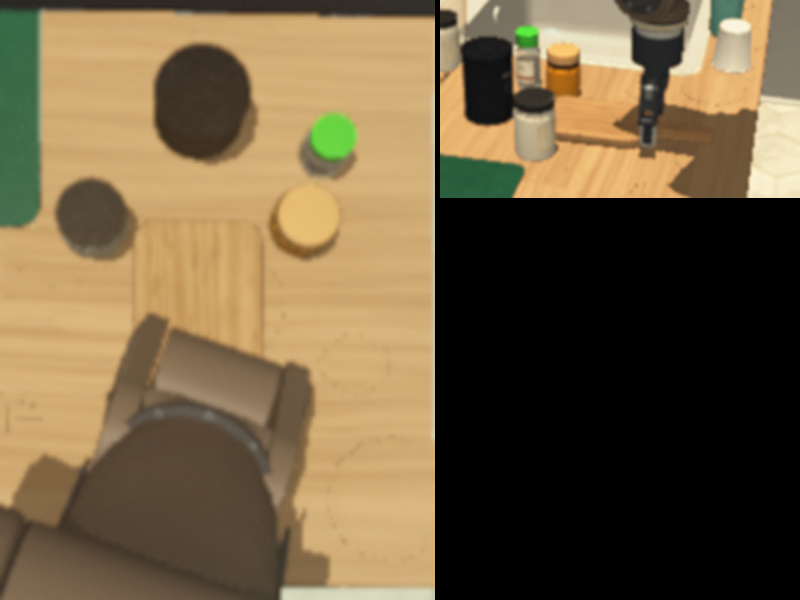

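The blade's far end is between the jars (crop y≈219), with its flanks at 133 and 264: centred and straight. Carrying on toward the tin.

```bash
python3 -m jog '[[0.1,0,0,0,0,0],[0.1,0,0,0,0,0],[0.1,0,0,0,0,0],[0.1,0,0,0,0,0],[0.1,0,0,0,0,0],[0.1,0,0,0,0,0],[0.1,0,0,0,0,0],[0.1,0,0,0,0,0],[0.06,0,0,0,0,0],[0,0,0,0,0,0]]';  python3 -m jog '[[0.04,0,0,0,0,0],[0,0,0,0,0,0]]'; python3 -m jog '[[0.04,0,0,0,0,0],[0,0,0,0,0,0]]'; python3 - <<'E'
from h import *
a=grab_frame("top")[140:340,275:420]
b=grab_frame("side")[180:290,240:440]
c=np.zeros((600,800,3),np.uint8);c[:600,:435]=cv2.resize(a,None,fx=3,fy=3,interpolation=cv2.INTER_CUBIC);c[:198,440:]=cv2.resize(b,(360,198),interpolation=cv2.INTER_CUBIC);cv2.imwrite("pics/c7.png",c)
E
```

```text
clock: 17.2
eef_pos: [577.1, -104.5, -4.7]
orientation: [1.0, 0.009, 0.0, 0.0]
force: [-0.1, 0.3, 0.2]
gripper_width: 85.1
gripper_force: 0.1
clock: 17.45
eef_pos: [578.8, -104.4, -4.7]
orientation: [1.0, 0.009, 0.0, 0.0]
force: [-0.6, 0.5, -0.1]
gripper_width: 85.1
gripper_force: 0.4
clock: 17.7
eef_pos: [580.9, -104.4, -4.7]
orientation: [1.0, 0.009, 0.0, 0.0]
force: [-0.6, -0.6, -0.7]
gripper_width: 85.6
gripper_force: 0.4
```

View pics/c7.png

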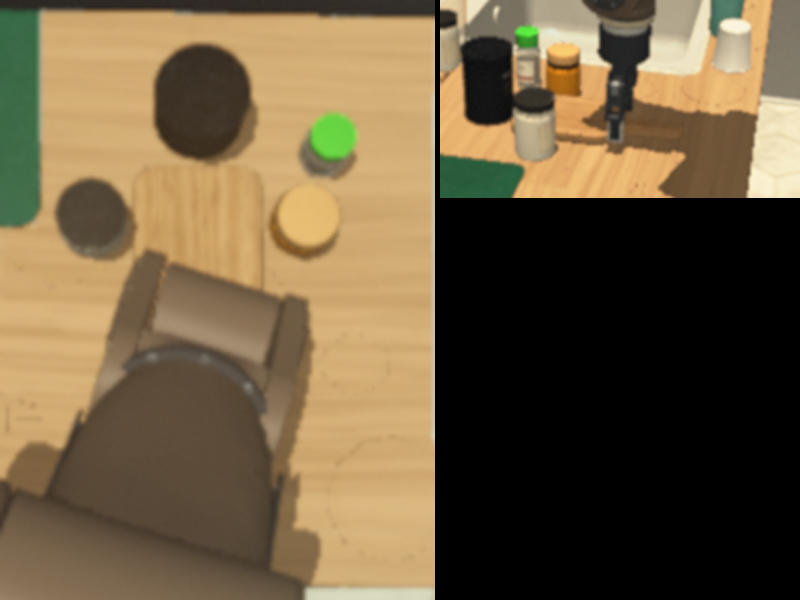

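The far end is at crop y≈166, just short of the tin's base at about 159, and straight. I'll advance in small steps until the force rises.

```bash
for i in 1; do python3 -m jog '[[0.03,0,0,0,0,0],[0,0,0,0,0,0]]' | grep -E 'eef|force'; python3 -m jog '[[0.03,0,0,0,0,0],[0,0,0,0,0,0]]'| grep -E 'eef|force'; python3 -m jog '[[0.02,0,0,0,0,0],[0,0,0,0,0,0]]'| grep -E 'eef|force'; done
```

```text
eef_pos: [582.4, -104.4, -4.7]
force: [-1.6, -0.4, -0.1]
gripper_force: 0.5
eef_pos: [583.9, -104.3, -4.7]
force: [-0.9, 0.1, 0.9]
gripper_force: 0.5
eef_pos: [584.9, -104.3, -4.7]
force: [-1.3, 0.0, 0.4]
gripper_force: 0.5
```

```bash
python3 -m jog '[[0.02,0,0,0,0,0],[0,0,0,0,0,0]]' | grep -E 'eef|force'; python3 -m jog '[[0.02,0,0,0,0,0],[0,0,0,0,0,0]]'| grep -E 'eef|force'; python3 -m jog '[[0.02,0,0,0,0,0],[0,0,0,0,0,0]]'| grep -E 'eef|force'
```

```text
eef_pos: [585.9, -104.3, -4.7]
force: [-1.0, -0.2, -0.1]
gripper_force: 0.5
eef_pos: [586.9, -104.3, -4.7]
force: [-2.0, 0.8, 0.5]
gripper_force: 0.5
eef_pos: [587.5, -104.2, -4.8]
force: [-3.2, -0.6, 0.4]
gripper_force: 1.5
```

```bash
python3 -m jog '[[0.02,0,0,0,0,0],[0,0,0,0,0,0]]' | grep -E 'eef|force'; python3 -m jog '[[0.02,0,0,0,0,0],[0,0,0,0,0,0]]'| grep -E 'eef|force'
```

```text
eef_pos: [587.8, -104.1, -4.9]
force: [-7.9, -1.1, 2.1]
gripper_force: 3.2
eef_pos: [588.0, -104.0, -5.0]
force: [-9.6, -1.2, 3.9]
gripper_force: 5.0
```

The force rose with no more travel, so the board is seated against the tin. Backing straight out and lifting clear.

```bash
python3 -m jog '[[-0.06,0,0,0,0,0],[-0.2,0,0,0,0,0],[-0.4,0,0,0,0,0],[-0.4,0,0,0,0,0],[0,0,-0.6,0,0,0],[0,0,-0.7,0,0,0],[0,0,-0.7,0,0,0],[0,0,-0.7,0,0,0],[0,0,-0.7,0,0,0],[0,0,0,0,0,0]]'; python3 -m jog '[[0,0.7,-0.5,0,0,0],[0,0.7,0,0,0,0],[0,0.7,0,0,0,0],[0,0.7,0,0,0,0],[0,0.7,0,0,0,0],[0,0.7,0,0,0,0],[0,0.7,0,0,0,0],[0,0.5,0,0,0,0],[0,0,0,0,0,0]]'; python3 - <<'E'
from h import *
a=grab_frame("top")[140:340,275:420]
b=grab_frame("side")[180:290,240:440]
c=np.zeros((600,800,3),np.uint8);c[:600,:435]=cv2.resize(a,None,fx=3,fy=3,interpolation=cv2.INTER_CUBIC);c[:198,440:]=cv2.resize(b,(360,198),interpolation=cv2.INTER_CUBIC);cv2.imwrite("pics/c8.png",c)
E
```

```text
clock: 21.05
eef_pos: [537.6, -105.4, 167.7]
orientation: [1.0, 0.009, 0.003, 0.001]
force: [-0.0, 0.8, -0.5]
gripper_width: 85.3
gripper_force: 0.0
clock: 22.18
eef_pos: [540.9, -376.3, 188.8]
orientation: [1.0, 0.008, -0.0, -0.0]
force: [0.5, -0.2, -0.3]
gripper_width: 85.6
gripper_force: 0.0
```

View pics/c8.png

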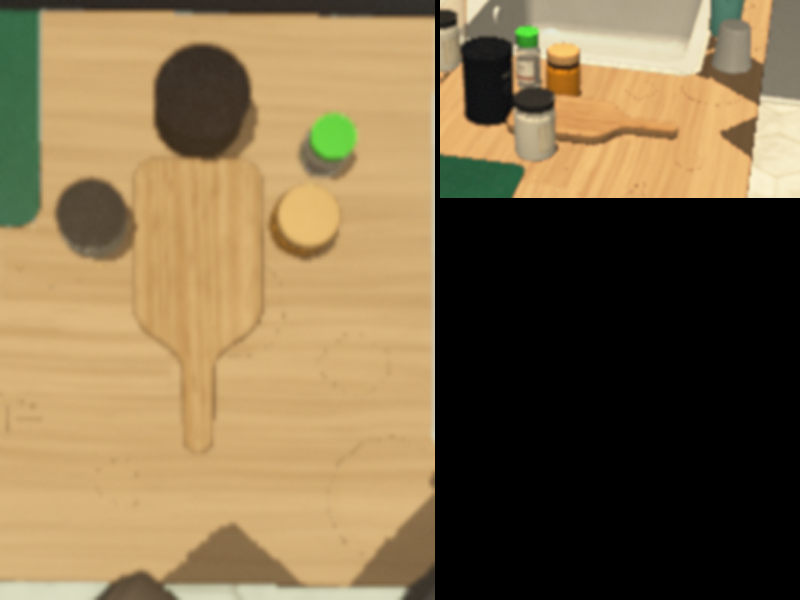

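The board lies straight in the gap: flanks at 133 and 263, far end at the tin (y≈157), handle end at (198,452). The jars, tin and pepper haven't moved, and the arm is clear.

```bash
python3 -c "
from bench import arm
print(arm.finish_job())"
```

```text
the job is handed in; nothing more can be done
None
```

The paddle board lies straight in the gap between the jars with its blade end against the coffee tin and its handle out in front. It was only pushed, nothing else was seen to move, and the job was handed in at about 22 s.

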